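# Load the second stop block into its carrier, then lift the carrier level and hold it

## Task

Put the loose stop block into the empty pocket of the two-pocket carrier, lowering it rather than dropping it so that it sits flat and square on the pocket floor (either way round), and let go of it while the carrier still stands on the bench. Then take the carrier by its bridge handle, lift it straight up about 10 cm with both blocks still in their pockets, and finish while holding it there in the gripper, level and still. Do not tip the carrier on the way, and leave the other things on the bench where they are.

Things in the scene. Friction and masses are not known exactly. Their poses are not given: they have to be found in the camera images.
- carrier_grip (a point): Centre of the carrier's handle bar: black, 84 mm long along the carrier's y, 16 mm wide (x), 14 mm high, centre 103 mm above the bench, on two posts at its ends (64 mm free between them). Pinch it across the 16 mm from above. Any yaw; z up.
- pocket_empty (a point): Middle of the floor of the empty pocket, 78 mm from the handle on the carrier's +x side, 10 mm above the bench; axes as the carrier. Pocket 93 mm long (x), 47 mm wide (y), framed by grey guides 11 mm high whose upper half leans outward; the long sides are open over the middle 48 mm for the fingers.
- pocket_taken (a point): The same for the other pocket, on the carrier's -x side, in which the second stop block already sits.
- spare_centre (a point): Centre (13.5 mm above the underside) of the body of the loose stop block, flat on the bench: black, 40 mm (its x) by 85 mm (y) by 27 mm (z, up), about 0.2 kg, with a thumb screw (20 mm head) on top at y = -30 mm reaching 49 mm above the underside. Grip it across the 40 mm. Any yaw.
- twin_centre (a point): The same point of the identical stop block that already sits in the other pocket, its y axis along the carrier's x axis; to stay there.
- relay_box: Bystander: grey boxed unit 108x136x48 mm; origin at the centre of its underside.
- tape_roll: Bystander: brown tape roll lying flat, 104 mm across, 48 mm high, fixed; origin at the centre of its underside.
- marker: Bystander: marker pen 131 mm long, 14 mm thick; origin under its middle.
- clip_board: Bystander: clipboard 228x155x16 mm, fixed; origin under its middle.
- bin: Bystander: small open bin of parts 130x100x55 mm, fixed; origin under its middle.
- spare: The whole body of that stop block; origin at the centre of its underside, axes as spare_centre.
- twin: The whole body of that stop block; origin at the centre of its underside, axes as twin_centre.
- carrier: The loose carrier: aluminium plate 262 mm long (x) by 84 mm wide (y), its top 10 mm above the bench, on four rubber feet, with a bridge handle across the middle and a pocket on either side; about 0.3 kg empty, 0.7 kg with both blocks. Origin at bench level under the handle, axes as carrier_grip.

How it is judged:
By the outcome, as a careful person would: the job done as asked, in the order asked, and still so for the second after the job is handed in, while the arm keeps its last pose, push and grip.
It also fails if it takes over 56 s, if anything falls off the work surface, if the arm or the gripper's body presses on something with over 40 N, if the wrist force passes 120 N, or if a joint passes its speed limit or range.

## Robot

A 6-joint arm with a two-finger parallel gripper is mounted at the origin on a cart in front of the work surface, level with it; the furniture and walls round the work are solid. World frame = base frame: x ahead of the robot, y to its left, z up, the work surface at z = 0. Lengths are in mm, angles in rad, forces in N, time in s.
With the tool pointing down it reaches from about 400 to 925 mm from the base axis. Payload 12.5 kg.
Tool frame: the origin (TCP) lies between the finger pads; the fingertips stand 19 mm ahead of it and the grasp point (between the pads) is the TCP (env.tips_ahead is the distance from the TCP to the fingertips, in mm); z points along the fingers, y is the line along which they close (so a half turn about z gives the same grasp; the last joint's range is limited). The gripper opens to 95 mm and grips with 3 to 60 N. Pads are 20 mm wide; open, the fingers measure 119 mm over their backs; the gripper's body (75 mm by 180 mm) begins 59 mm behind the grasp point.
Start: joints at [0.999, 0.491, 1.559, -0, 1.092, -0.106], TCP at [280.697, 558.439, 233.661] pointing down, gripper open.
Joint ranges: [-3.1, 3.1], [-0.84, 2.19], [0.05, 2.79], [-1.13, 4.28], [0.06, 2.93], [-2.69, 2.69]. Speed limits (rad/s): [2.22, 2.22, 2.79, 3.14, 3.14, 3.14].

## Interface

Orientations are given as [roll, pitch, yaw] about the fixed x, y, z axes, in that order (R = Rz(yaw) Ry(pitch) Rx(roll)).
In Python, from cell import env gives the robot as it stands.
- The arm moves only by the shell command python3 -m crank 'ROWS'. ROWS is JSON, a list of rows, each a list of 5 numbers: the shift along the tool's x, y, z in mm, then the turn about the tool's z in degrees, then the finger opening in mm, from 0 to 95.1. In form: [[dx, dy, dz, yaw, grip], ...]. A call has 1 to 10 rows; each row is the pose to reach, as a shift and turn from the pose commanded when the call began, along the tool's axes at that moment; what a row does not reach only later rows make up. A row lasts 1/12 s, in which the tool goes at most 41.7 mm and 7.16 degrees, less where a joint would pass 70% of its speed; a pose out of reach is approached as far as the arm can. A call with a gripper value outside its range is refused whole. The fingers move at their own pace and stop on an object; the grip force is fixed at half the most. Time passes only in rows, so rows that repeat a pose let the fingers close. It gives the time, the measured TCP pose, the force, the opening and the grip force at its end, in the units of the state.
- env.state(): the state, without advancing time (a new reading comes with each control period).
- env.read_camera(name): name is "scene" or "top" or "wrist"; returns a dict with "img" (384x512x3 uint8, blue, green, red), "K" (3x3 intrinsics, pixels), "pose" (4x4, takes a point from camera to world coordinates). Camera axes: x right, y down, z forward; pixel columns grow to the right and rows downward; lengths in mm; the calibration is good to about 2 mm. A picture is of the moment at which its call begins. There is no depth.
- env.job_done(): hands the job in; it is judged then, once.
The state is a dict: "t": time; "joints": joint angles; "qvel": joint speeds; "tau": joint torques, N m; "eef_pos": TCP position; "tcp_rot": TCP orientation; "ft_force": force on the tool from outside, world axes, zero at the start; "moment": the same for the moment, N m; "opening": opening from 0.0 (shut) to 1.0 (fully open); "grip_force": force on a finger pad.
Only numpy, scipy, OpenCV 4.12 (cv2) and the standard library are available. Lean on these libraries where they do the work, as an engineer would, in place of code of your own. Each camera call takes 0.05 s, during which the arm holds its last target. There are 200 camera calls.

## Working session

There is one attempt and no reset: what is moved stays moved. The work goes in short steps, Python scripts to look and compute and a shell command to move; the robot and the scene stay as the last step left them, time stands still between calls to the robot, and variables do not carry over. Pictures are saved under pics/ and viewed, at most 10 in all, crops included, and the job is handed in when it is done.

```bash
ls; mkdir -p pics; python3 - <<'E'
from cell import env
import cv2,numpy as np
for n in("top","scene"):
    c=env.read_camera(n);cv2.imwrite(f"pics/{n}0.png",c["img"]);print(n,c["K"].tolist(),np.round(c["pose"],3).tolist())
print(env.state())
a=cv2.imread("pics/top0.png");cv2.imwrite("pics/top0b.png",cv2.resize(a,(800,600)))
E
```

```text
pics
top [[362.3584190180866, 0.0, 254.142067026271], [0.0, 362.3584190180866, 194.42393814265287], [0.0, 0.0, 1.0]] [[-0.006, -0.995, 0.1, 448.864], [-1.0, 0.005, -0.014, -8.42], [0.013, -0.1, -0.995, 1230.464], [0.0, 0.0, 0.0, 1.0]]
scene [[365.0645630753883, 0.0, 250.94782978628012], [0.0, 365.0645630753883, 189.88148459282053], [0.0, 0.0, 1.0]] [[-0.851, 0.456, -0.261, 890.209], [0.525, 0.727, -0.442, 573.15], [-0.012, -0.513, -0.858, 1281.857], [0.0, 0.0, 0.0, 1.0]]
{'t': 0.1, 'joints': array([ 9.99415425e-01,  4.91473778e-01,  1.55939751e+00, -2.09356097e-05,
        1.09170100e+00, -1.05600154e-01]), 'qvel': array([-0.00044381,  0.00148706, -0.002592  , -0.00091355,  0.00017238,
       -0.00116933]), 'tau': array([ 3.72264374e-03, -6.13615036e+01, -2.58610046e+01,  6.94926898e-02,
        4.68456605e-02, -9.97138227e-05]), 'eef_pos': array([280.5744912 , 558.25669625, 233.13291859]), 'tcp_rot': array([-3.14061651e+00, -8.47925560e-05,  2.67582152e+00]), 'ft_force': array([ 0.64993992,  0.72686576, -0.66940527]), 'moment': array([ 0.01556685, -0.0199652 , -0.02717754]), 'grip_force': 0.0, 'opening': 0.998639725715289}
```

View pics/top0b.png

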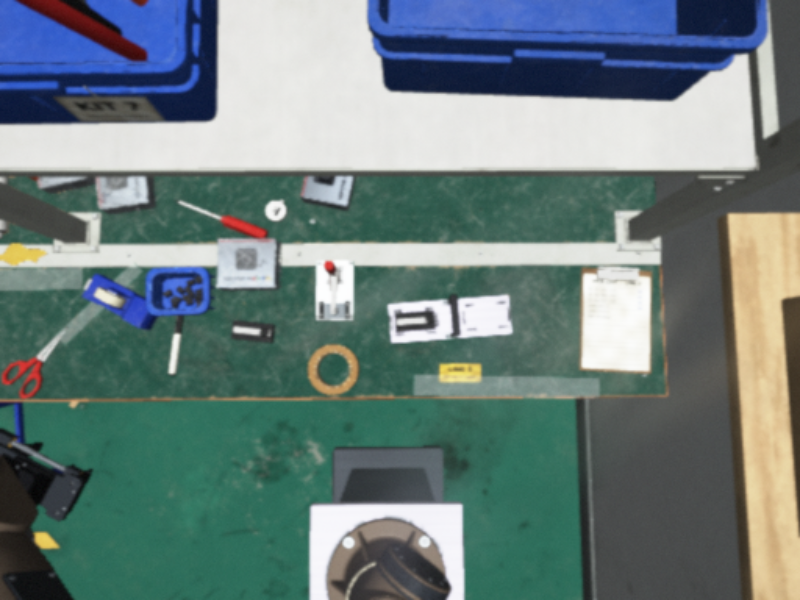

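View pics/scene0.png

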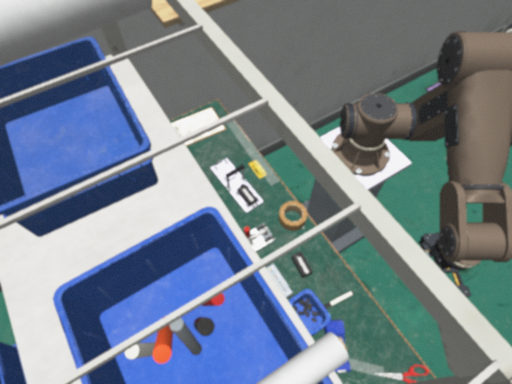

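The top view (800x600 scale) shows the spare at about (253,331). The carrier handle is at (454,316), with the twin on its left (image left is world +y) and the empty pocket on its right. The scene view shows an overhead shelf and frame behind the bench. I'll get rough positions first, then look with the wrist camera.

```bash
cat > h.py <<'E'
from cell import env
import cv2,numpy as np
from scipy.spatial.transform import Rotation as R
def ray(c,uv,z):
    K,P=c["K"],np.array(c["pose"]);d=P[:3,:3]@np.linalg.solve(K,[uv[0],uv[1],1.]);o=P[:3,3]
    return o+d*(z-o[2])/d[2]
def proj(c,p):
    P=np.array(c["pose"]);q=c["K"]@(P[:3,:3].T@(np.array(p)-P[:3,3]));return q[:2]/q[2]
def snap(n,f,s=1.5625):
    c=env.read_camera(n);cv2.imwrite(f"pics/{f}.png",cv2.resize(c["img"],None,fx=s,fy=s,interpolation=cv2.INTER_CUBIC));return c
def tool(target,yaw_line=None):
    "shift in tool axes to target; turn (deg) so the tool y lies along yaw_line (rad, world)"
    s=env.state();M=R.from_euler('xyz',s["tcp_rot"]).as_matrix()
    d=M.T@(np.array(target)-s["eef_pos"]);t=None
    if yaw_line is not None:
        v=M.T@[np.cos(yaw_line),np.sin(yaw_line),0];t=np.degrees(np.arctan2(-v[0],v[1]));t=(t+90)%180-90
    return np.round(d,1),t,s["joints"][5]
E
python3 - <<'E'
from h import *
c=env.read_camera("top")
for n,u,z in(("spare",(253,331),27),("bar",(454,316),110),("eL",(390,322),10),("eR",(510,315),10),("shelf",(400,170),0)):
    p=ray(c,np.array(u)/1.5625,z);print(n,p.round())
    if n=="spare":print(tool([p[0],p[1],230],0.0))
w=snap("wrist","w0");P=np.array(w["pose"]);s=env.state()
M=R.from_euler('xyz',s["tcp_rot"]).as_matrix();print((M.T@(P[:3,3]-s["eef_pos"])).round(1),(M.T@P[:3,:3]).round(2).tolist(),w["K"][0])
E
```

```text
spare [513. 281.  27.]
(array([-332.3, -143.6,    3.3]), np.float64(63.3111812228413), np.float64(-0.10557988965471103))
bar [ 536. -137.  110.]
eL [532. -10.  10.]
eR [ 546. -270.   10.]
shelf [873. -34.   0.]
[  69.    -0.3 -152. ] [[-0.0, -0.97, -0.25], [1.0, -0.0, -0.0], [0.0, -0.25, 0.97]] [331.3762422    0.         255.81636215]
```

View pics/w0.png

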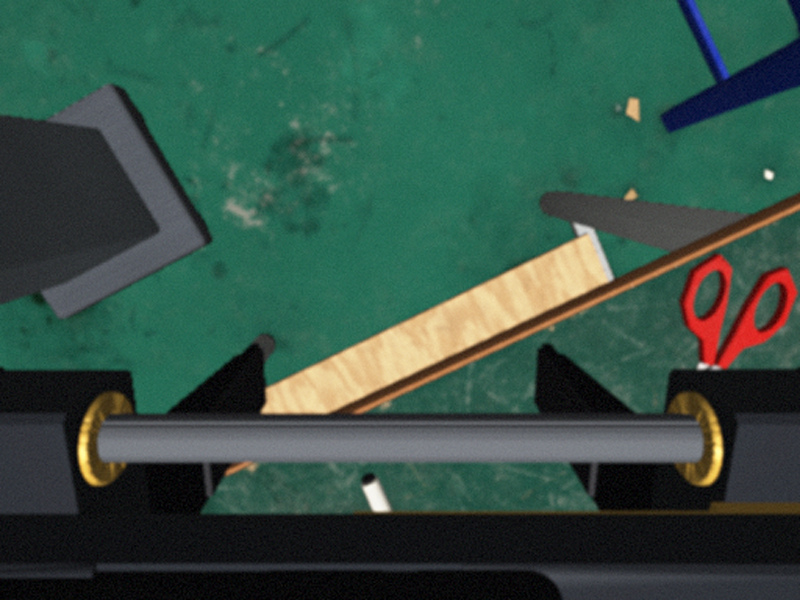

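The wrist camera sits on the tool's +x side and looks past the fingers. Next I'll move above the spare.

```bash
python3 -m crank '[[-332,-144,0,63,95],[-332,-144,0,63,95],[-332,-144,0,63,95],[-332,-144,0,63,95],[-332,-144,0,63,95],[-332,-144,0,63,95],[-332,-144,0,63,95],[-332,-144,0,63,95],[-332,-144,0,63,95],[-332,-144,0,63,95]]'; python3 -m crank '[[0,0,0,0,95],[0,0,0,0,95],[0,0,0,0,95]]'; python3 - <<'E'
from h import *
c=snap("wrist","w1");print(env.state()["eef_pos"],env.state()["tcp_rot"])
np.savez("w1.npz",**c)
E
```

```text
t: 1.03
eef_pos: [515.7, 276.9, 233.4]
tcp_rot: [3.141, 0.001, 1.566]
ft_force: [-1.1, 0.0, 0.2]
opening: 0.997
grip_force: 0.0
t: 1.28
eef_pos: [512.0, 281.5, 233.7]
tcp_rot: [-3.141, -0.0, 1.578]
ft_force: [-0.7, 0.4, -0.4]
opening: 0.997
grip_force: 0.0
[511.91568339 281.64211545 233.67523843] [-3.14153253e+00 -1.45353492e-04  1.57855420e+00]
```

View pics/w1.png

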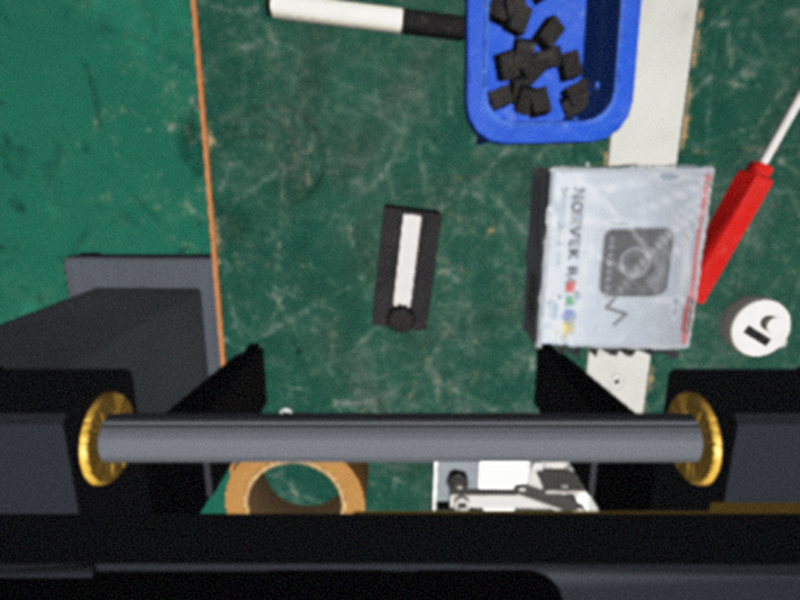

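The spare is at (407,268), with its screw at the lower end (401,318). The area around it is clear for the fingers, and the relay box starts at x≈527.

```bash
python3 - <<'E'
from h import *
c=dict(np.load("w1.npz"));im=c["img"].astype(int)
m=np.zeros(im.shape[:2],np.uint8);sub=im[120:220,230:295]
g=sub.max(2)-sub.min(2)
m[120:220,230:295]=((sub[...,1]-sub[...,2]<14)).astype(np.uint8)
m=cv2.morphologyEx(m,cv2.MORPH_OPEN,np.ones((3,3)))
cs=max(cv2.findContours(m,0,2)[0],key=cv2.contourArea)
r=cv2.minAreaRect(cs);print(r)
b=cv2.boxPoints(r);Pw=np.array([ray(c,p,27)[:2] for p in b]);print(Pw.round(1))
e=[Pw[1]-Pw[0],Pw[2]-Pw[1]];L=[np.linalg.norm(x) for x in e];print(L)
l=e[int(np.argmax(L))];ang=np.arctan2(l[1],l[0]);ctr=Pw.mean(0);print(ctr,np.degrees(ang))
# without the screw: use lateral centre, check the white strip
print(tool([*ctr,22],ang+np.pi/2))
E
```

```text
((259.4938659667969, 172.05487060546875), (36.773704528808594, 78.84811401367188), 6.34019136428833)
[[490.9 240.8]
 [500.8 328.1]
 [539.8 324.1]
 [532.3 236.3]]
[np.float64(87.82493391166444), np.float64(39.25318308707696)]
[515.93785497 282.32567138] 83.50523085819356
(array([  0.6,   4. , 211.7]), np.float64(6.939262723879807), np.float64(0.38202927796685976))
```

```bash
python3 -m crank '[[2,4,30,7,95],[2,4,70,7,95],[2,4,110,7,95],[2,4,150,7,95],[2,4,180,7,95],[2,4,200,7,95],[2,4,211,7,95],[2,4,211,7,95],[2,4,211,7,95]]'; python3 -m crank '[[0,0,0,0,60],[0,0,0,0,30],[0,0,0,0,30],[0,0,0,0,30],[0,0,0,0,30],[0,0,0,0,30],[0,0,0,0,30],[0,0,0,0,30],[0,0,0,0,30],[0,0,0,0,30]]'
```

```text
t: 2.08
eef_pos: [516.5, 283.4, 22.9]
tcp_rot: [3.141, -0.0, 1.455]
ft_force: [0.6, 0.5, -0.4]
opening: 0.999
grip_force: 0.0
t: 2.92
eef_pos: [516.6, 282.7, 22.6]
tcp_rot: [-3.141, 0.0, 1.454]
ft_force: [-0.1, 0.3, -0.1]
opening: 0.42
grip_force: 30.0
```

```bash
python3 -m crank '[[0,0,-5,0,30],[0,0,-30,0,30],[0,0,-70,0,30],[0,0,-110,0,30],[0,0,-150,0,30],[0,0,-190,0,30],[0,0,-211,0,30],[0,0,-211,0,30]]' | head -2; python3 -m crank '[[-20,3,0,0,30],[-60,10,0,0,30],[-100,16,0,0,30],[-140,22,0,0,30],[-180,29,0,0,30],[-220,35,0,0,30],[-260,41,0,0,30],[-300,48,0,0,30],[-340,54,0,0,30],[-380,60,0,0,30]]'|head -2;  python3 -m crank '[[-40,7,0,-7,30],[-80,14,0,-10,30],[-120,20,0,-10,30],[-150,24,0,-10,30],[-170,28,0,-10,30],[-181,29,0,-10,30],[-181,29,0,-10,30],[-181,29,0,-10,30]]'; python3 - <<'E'
from h import *
c=snap("wrist","w2");np.savez("w2.npz",**c)
t=snap("top","t2");np.savez("t2.npz",**t)
E
```

```text
t: 3.58
eef_pos: [517.9, 283.2, 239.0]
t: 4.42
eef_pos: [531.1, -103.6, 232.4]
t: 5.08
eef_pos: [539.3, -284.2, 232.7]
tcp_rot: [-3.14, -0.001, 1.628]
ft_force: [0.2, -0.8, -2.0]
opening: 0.417
grip_force: 30.0
```

View pics/w2.png

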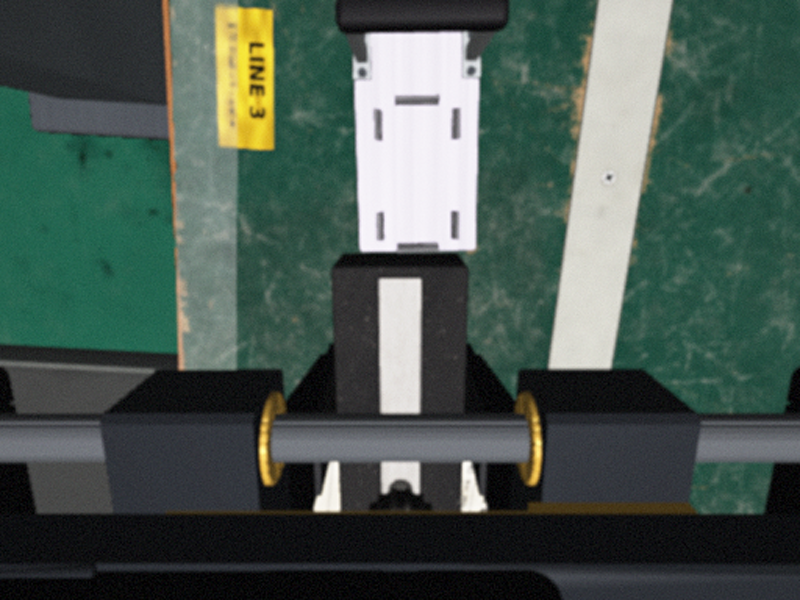

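The wrist view shows the pocket clearly. Its end guides are at (417,99) and (418,246), and its side guides at (378,124), (456,122), (381,225) and (455,224). The held block is square in the fingers, with its top front edge at about row 277 and its bottom front edge at about row 255.

```bash
python3 - <<'E'
from h import *
c=dict(np.load("w2.npz"));im=c["img"];g=cv2.cvtColor(im,cv2.COLOR_BGR2GRAY)
m=np.zeros_like(g);sl=(slice(58,162),slice(234,302));m[sl]=(g[sl]<150)
n,_,st,ce=cv2.connectedComponentsWithStats(m)
G=[]
for i in range(1,n):
    if st[i,4]>15:
        p=ray(c,ce[i],16);print(ce[i].round(1),st[i],p[:2].round(1));
s=env.state();M=R.from_euler('xyz',s["tcp_rot"]).as_matrix()
# plate white mask edges
for row in(55,100,130,150):
    x=np.where(g[row,215:320]>215)[0]+215
    print(row,x.min(),x.max(),ray(c,(x.min()-.5,row),10)[:2].round(1),ray(c,(x.max()+.5,row),10)[:2].round(1))
col=g[150:200,225];print(g[155:190,228].tolist())
print(g[175,205:305].tolist()); print(g[235,205:305].tolist())
for z,rows in((s["eef_pos"][2]+4.4,(176,177,178,179)),(s["eef_pos"][2]-22.6,(161,162,163,164,165))):
    for r in rows: print(z,r,(M.T@(ray(c,(255.8,r),z)-s["eef_pos"])).round(1))
print(s["eef_pos"],s["tcp_rot"])
E
```

```text
[266.8  64. ] [253  62  28   5 133] [ 544.  -168.7]
[241.8  78.8] [240  70   4  19  61] [ 518.7 -184.8]
[291.3  79.2] [289  70   5  19  81] [ 570.8 -182.3]
[290.5 143.5] [289 135   4  18  66] [ 575.5 -249.5]
[243.3 144. ] [242 136   4  17  43] [ 523.5 -253. ]
[267.9 159.1] [234 156  68   6 199] [ 551.8 -268.2]
55 228 305 [ 502.2 -161.4] [ 584.4 -156.8]
100 229 304 [ 504.9 -207. ] [ 587.5 -202.3]
130 230 303 [ 507.2 -239. ] [ 589.4 -234.4]
150 231 303 [ 509.1 -261.2] [ 591.4 -256.5]
[71, 70, 69, 75, 74, 77, 58, 37, 15, 0, 12, 15, 16, 10, 21, 31, 33, 49, 45, 49, 51, 54, 42, 50, 48, 51, 48, 50, 48, 43, 54, 51, 50, 50, 50]
[87, 85, 90, 92, 95, 81, 63, 53, 45, 51, 54, 50, 49, 51, 53, 47, 55, 53, 46, 52, 50, 59, 49, 51, 49, 48, 50, 47, 47, 53, 55, 52, 48, 52, 49, 50, 51, 43, 50, 46, 46, 46, 44, 47, 52, 45, 47, 48, 43, 49, 46, 47, 44, 44, 49, 40, 47, 42, 45, 47, 47, 46, 47, 43, 45, 45, 46, 51, 53, 48, 46, 41, 45, 41, 47, 45, 51, 41, 45, 42, 47, 44, 49, 44, 50, 47, 41, 49, 49, 50, 48, 51, 51, 41, 50, 61, 68, 72, 73, 81]
[4, 5, 13, 8, 8, 8, 7, 15, 15, 34, 43, 52, 51, 49, 47, 49, 52, 48, 51, 50, 52, 51, 47, 45, 48, 44, 48, 47, 49, 47, 47, 55, 49, 53, 44, 44, 47, 97, 170, 217, 230, 229, 226, 226, 224, 228, 227, 230, 228, 227, 228, 227, 227, 223, 226, 228, 227, 227, 226, 223, 227, 226, 222, 187, 124, 61, 40, 38, 47, 48, 49, 49, 46, 42, 54, 50, 44, 45, 49, 50, 54, 44, 53, 45, 49, 47, 50, 54, 51, 48, 45, 44, 36, 15, 12, 8, 14, 3, 16, 12]
237.74348894643109 176 [38.9 -0.2 -4.4]
237.74348894643109 177 [38.5 -0.2 -4.4]
237.74348894643109 178 [38.  -0.2 -4.4]
237.74348894643109 179 [37.5 -0.2 -4.4]
210.74348894643109 161 [41.6 -0.2 22.6]
210.74348894643109 162 [41.1 -0.2 22.6]
210.74348894643109 163 [40.6 -0.2 22.6]
210.74348894643109 164 [40.  -0.2 22.6]
210.74348894643109 165 [39.5 -0.2 22.6]
[ 539.63661658 -283.36728102  233.34348895] [-3.14107133e+00 -7.78665438e-04  1.62969622e+00]
```

```bash
python3 -m crank '[[33,6,0,-0.6,30],[66,11.5,0,-0.6,30],[66,11.5,30,-0.6,30],[66,11.5,70,-0.6,30],[66,11.5,110,-0.6,30],[66,11.5,140,-0.6,30],[66,11.5,160,-0.6,30],[66,11.5,165,-0.6,30],[66,11.5,165,-0.6,30],[66,11.5,165,-0.6,30]]';python3 - <<'E'
from h import *
c=snap("wrist","w3");np.savez("w3.npz",**c);print(env.state()["eef_pos"],env.state()["tcp_rot"])
E
```

```text
t: 6.02
eef_pos: [547.9, -217.8, 69.7]
tcp_rot: [3.141, 0.0, 1.64]
ft_force: [0.6, 0.3, -1.4]
opening: 0.417
grip_force: 30.0
[ 548.13648244 -218.10512964   70.2040473 ] [3.13965026e+00 1.07040437e-03 1.63975486e+00]
```

View pics/w3.png

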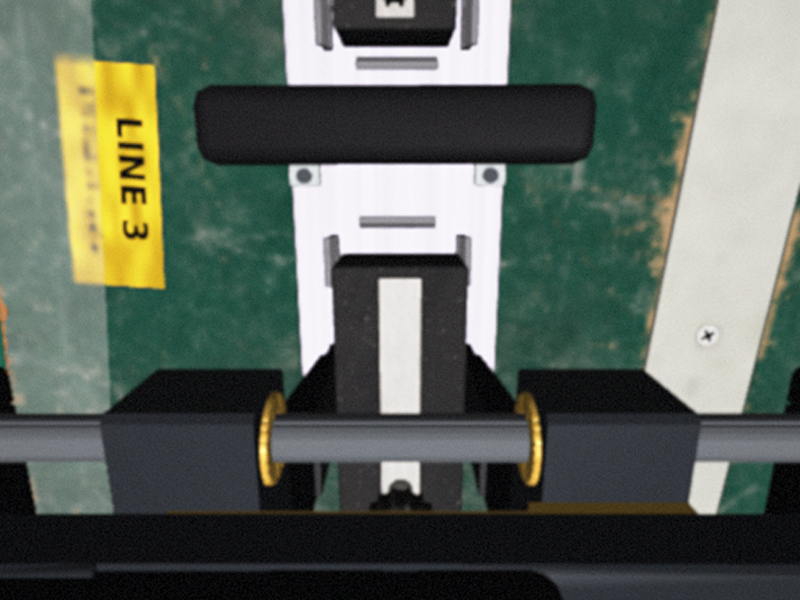

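The handle is at (395,125) and the near guides are at (331,260) and (463,258), with the near end guide at (397,221). The block is centred at column 400, so it's within about 1 mm. I'll compute the last correction.

```bash
python3 - <<'E'
from h import *
c=dict(np.load("w3.npz"));s=env.state();M=R.from_euler('xyz',s["tcp_rot"]).as_matrix()
for n,u,z in(("endguide",(397.5,221),16),("endguide twin",(397,63),16),("handle c",(395.5,122),110),("gl",(329,260),16),("gr",(465,258),16),("plL",(297,280),10),("plR",(499.5,280),10),("plL0",(283.5,5),10),("plR0",(511,5),10)):
    print(n,(M.T@(ray(c,np.array(u)/1.5625,z)-s["eef_pos"])).round(1))
print(s["eef_pos"])
E
```

```text
endguide [50.  -0.9 54.1]
endguide twin [107.5  -1.   54.1]
handle c [ 78.8  -0.8 -39.9]
gl [ 34.5 -28.5  54.1]
gr [35.3 26.1 54.2]
plL [ 25.1 -43.   60.1]
plR [25.  41.6 60.3]
plL0 [128.3 -42.8  60. ]
plR0 [128.3  40.9  60.1]
[ 548.13648244 -218.10512964   70.2040473 ]
```

```bash
python3 -m crank '[[1.5,-0.9,4,0,30],[1.5,-0.9,12,0,30],[1.5,-0.9,18,0,30],[1.5,-0.9,23,0,30],[1.5,-0.9,27,0,30],[1.5,-0.9,30,0,30],[1.5,-0.9,32,0,30],[1.5,-0.9,32,0,30],[1.5,-0.9,32,0,30]]'; python3 -c "
from cell import env;print(env.state()['eef_pos'],env.state()['ft_force'])"
```

```text
t: 6.82
eef_pos: [546.4, -216.9, 36.6]
tcp_rot: [3.142, -0.0, 1.639]
ft_force: [0.1, 0.2, -2.8]
opening: 0.419
grip_force: 30.0
[ 546.41444697 -216.87960569   36.57042437] [ 0.10568932  0.16473644 -2.78136933]
```

```bash
python3 -m crank '[[0,0,1,0,30],[0,0,2,0,30],[0,0,3,0,30],[0,0,3.5,0,30],[0,0,3.5,0,30]]'; python3 -m crank '[[0,0,0.5,0,30],[0,0,0.8,0,30],[0,0,0.8,0,30]]'
```

```text
t: 7.23
eef_pos: [546.4, -216.8, 33.0]
tcp_rot: [3.142, -0.0, 1.639]
ft_force: [-0.4, -0.2, -1.0]
opening: 0.417
grip_force: 30.0
t: 7.48
eef_pos: [546.4, -216.8, 32.6]
tcp_rot: [3.141, 0.0, 1.639]
ft_force: [-1.8, 0.4, 3.3]
opening: 0.423
grip_force: 30.0
```

The force turned upward at the right height, so the block is seated. I'll release it and retreat.

```bash
python3 -m crank '[[0,0,0,0,44],[0,0,0,0,50],[0,0,0,0,58],[0,0,0,0,58],[0,0,0,0,58],[0,0,0,0,58],[0,0,0,0,58]]'; python3 -m crank '[[0,0,-5,0,58],[0,0,-15,0,58],[0,0,-35,0,58],[0,0,-70,0,58],[0,0,-110,0,58],[0,0,-150,0,58],[-35,0,-180,0,58],[-70,0,-200,0,58],[-70,0,-200,0,58],[-70,0,-200,0,58]]';python3 - <<'E'
from h import *
c=snap("wrist","w4");np.savez("w4.npz",**c);print(env.state()["eef_pos"],env.state()["tcp_rot"])
E
```

```text
t: 8.07
eef_pos: [546.4, -216.9, 32.3]
tcp_rot: [3.142, -0.0, 1.639]
ft_force: [-0.3, 0.2, 0.1]
opening: 0.611
grip_force: 0.0
t: 8.9
eef_pos: [551.1, -288.3, 234.3]
tcp_rot: [3.139, 0.002, 1.637]
ft_force: [0.1, -0.1, -0.4]
opening: 0.608
grip_force: 0.0
[ 550.68003969 -286.85254295  232.78092365] [3.14112112e+00 4.18935385e-05 1.63772256e+00]
```

View pics/w4.png

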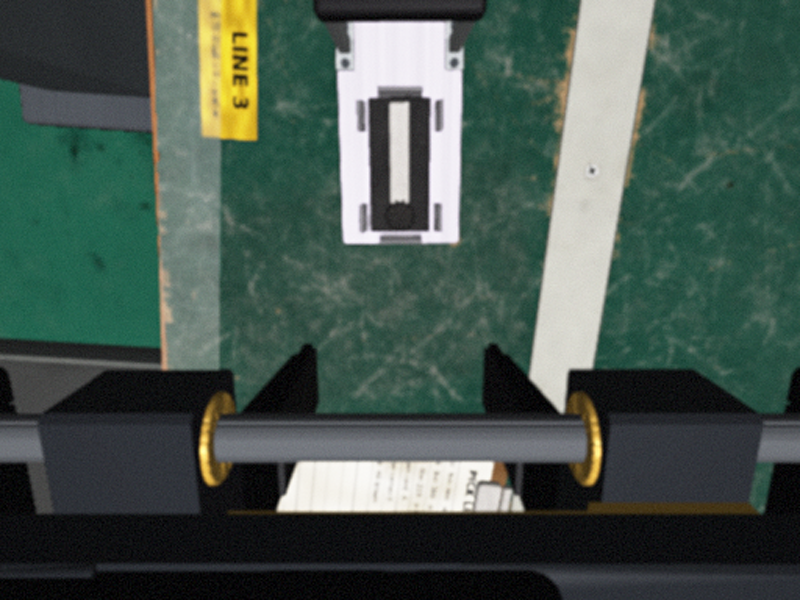

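The block sits square between all the guides, at (400,163). Next I'll move over the handle, turning 90°, and look.

```bash
python3 -m crank '[[20,0,0,7,58],[40,0,0,14,58],[60,0,0,21,58],[80,0,0,28,58],[100,0,0,35,58],[120,1,0,42,58],[135,1,0,49,58],[147.5,1,0,56,58],[147.5,1,0,63,58],[147.5,1,0,70,58]]'|head -2;python3 - <<'E'
from h import *
print(tool([541.9,-139.6,233],np.radians(-86.0)))
E
```

```text
t: 9.78
eef_pos: [541.2, -137.2, 231.5]
(array([-0.4,  2.5, -1.5]), np.float64(19.69493928251613), np.float64(0.7903708402122729))
```

```bash
python3 -m crank '[[0,1,0,7,58],[0,1.5,0,14,58],[0,1.5,0,19.8,58],[0,1.5,0,19.8,58],[0,1.5,0,19.8,58]]';python3 - <<'E'
from h import *
c=snap("wrist","w5");np.savez("w5.npz",**c)
im=c["img"];s=env.state();M=R.from_euler('xyz',s["tcp_rot"]).as_matrix();print(s["eef_pos"],s["tcp_rot"])
E
```

```text
t: 10.2
eef_pos: [542.1, -139.8, 231.7]
tcp_rot: [-3.141, 0.001, 0.076]
ft_force: [0.0, 0.0, 0.1]
opening: 0.611
grip_force: 0.0
[ 542.25492581 -140.05156823  231.80711632] [-3.14089316e+00  1.09626679e-03  7.61104673e-02]
```

View pics/w5.png

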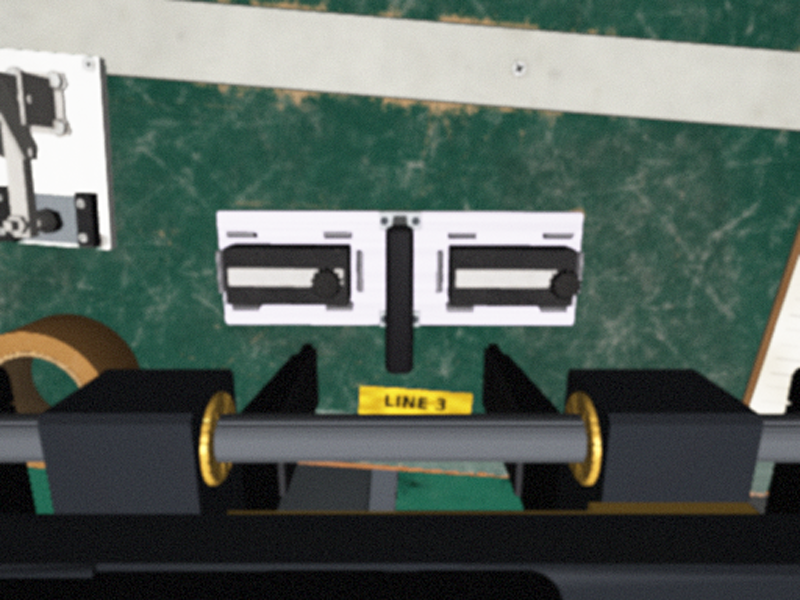

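Both blocks are in their pockets. The handle is centred at (400,299), parallel to tool x and directly under the TCP. I'll descend and pinch it.

```bash
python3 -m crank '[[0,0,25,0,58],[0,0,60,0,58],[0,0,90,0,58],[0,0,110,0,58],[0,0,122,0,58],[0,0,129,0,58],[0,0,129,0,58],[0,0,129,0,58]]';  python3 -m crank '[[0,0,0,0,45],[0,0,0,0,35],[0,0,0,0,25],[0,0,0,0,20],[0,0,0,0,16],[0,0,0,0,12],[0,0,0,0,6],[0,0,0,0,6],[0,0,0,0,6],[0,0,0,0,6]]'
```

```text
t: 10.92
eef_pos: [542.8, -140.7, 103.6]
tcp_rot: [-3.141, -0.0, 0.073]
ft_force: [0.7, -0.7, 0.7]
opening: 0.607
grip_force: 0.0
t: 11.75
eef_pos: [542.6, -140.6, 103.4]
tcp_rot: [-3.141, 0.0, 0.072]
ft_force: [-0.3, 3.2, 3.3]
opening: 0.164
grip_force: 30.0
```

```bash
python3 -m crank '[[0,0,-1,0,6],[0,0,-3,0,6],[0,0,-6,0,6],[0,0,-10,0,6],[0,0,-15,0,6],[0,0,-20,0,6],[0,0,-26,0,6],[0,0,-32,0,6],[0,0,-38,0,6],[0,0,-44,0,6]]'; python3 -m crank '[[0,0,-6,0,6],[0,0,-12,0,6],[0,0,-18,0,6],[0,0,-24,0,6],[0,0,-30,0,6],[0,0,-36,0,6],[0,0,-42,0,6],[0,0,-48,0,6],[0,0,-52,0,6],[0,0,-54,0,6]]';python3 -m crank '[[0,0,-1,0,6],[0,0,-2,0,6],[0,0,-2,0,6],[0,0,-2,0,6],[0,0,-2,0,6],[0,0,-2,0,6],[0,0,-2,0,6],[0,0,-2,0,6],[0,0,-2,0,6],[0,0,-2,0,6]]';python3 - <<'E'
from h import *
c=snap("wrist","w6");t=env.read_camera("scene")["img"][140:230,190:290]
cv2.imwrite("pics/s6.png",cv2.resize(t,(600,540)))
print(env.state()["moment"],env.state()["qvel"].round(3))
E
```

```text
t: 12.58
eef_pos: [542.7, -140.8, 148.1]
tcp_rot: [3.142, -0.0, 0.072]
ft_force: [-0.3, 0.3, -7.1]
opening: 0.166
grip_force: 30.0
t: 13.42
eef_pos: [542.8, -140.9, 202.0]
tcp_rot: [3.141, -0.001, 0.072]
ft_force: [-1.1, -0.3, -7.0]
opening: 0.166
grip_force: 30.0
t: 14.25
eef_pos: [542.7, -140.9, 203.3]
tcp_rot: [-3.142, -0.0, 0.072]
ft_force: [0.8, 0.6, -6.9]
opening: 0.164
grip_force: 30.0
[0.00307426 0.1579469  0.00604707] [ 0.001 -0.002 -0.001 -0.002  0.001 -0.   ]
```

View pics/w6.png

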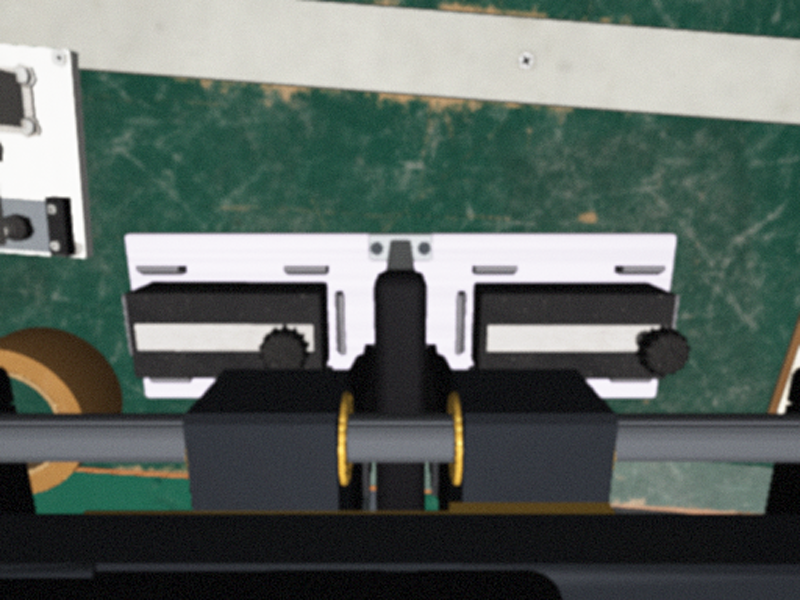

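View pics/s6.png

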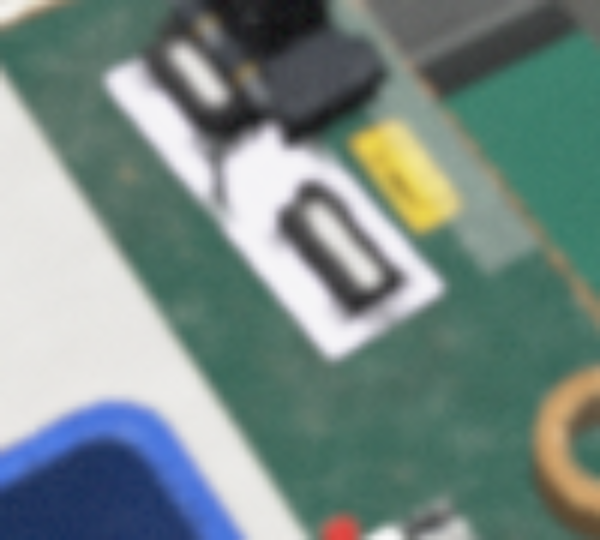

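The carrier is up with both blocks in place, and its far edge is level at row 234 at both ends. One quick numeric check of tilt about the pad axis before I hand in.

```bash
python3 - <<'E'
from h import *
c=env.read_camera("wrist");s=env.state();M=R.from_euler('xyz',s["tcp_rot"]).as_matrix()
for u in((125,234),(676,234),(145,398),(656,398)):
    print((M.T@(ray(c,np.array(u)/1.5625,s["eef_pos"][2]-93.4)-s["eef_pos"])).round(1))
E
```

```text
[  40.7 -129.5   93.4]
[ 40.5 131.2  93.4]
[ -43.3 -130.4   93.4]
[-43.6 132.   93.4]
```

```bash
python3 -c "
from cell import env;print(env.job_done())"
```

```text
the job is handed in; nothing more can be done
None
```

The job is handed in: I lowered the spare block into the empty pocket and released it, and the arm is holding the carrier by its handle about 10 cm up, still and level to within about 1°, with both blocks in their pockets.

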